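# Set and lock the length stop of a cross-cut board

### The job

Set the length stop for the next cut: slide the wooden stop along the aluminium fence, with its cam lever still slack, until the saw-side edge of its leg is on the pencil line of the masking tape. Take hold of the leg there and, without letting it shift, squeeze the cam lever fully closed against the fence; leave the batten and the tape measure where they are. Finish while still holding: keep the leg and the closed lever pinched together, and do not let go.

Things in the scene. Friction and masses are not known exactly. Their poses are not given: they have to be found in the camera images.
- jig: Cross-cut board fixed on the bench: plywood base (x -170..70, y -250..250, z 0..18 mm) with an upright aluminium fence (x 0..12, y -250..250, z 18..68 mm). Origin on the bench below the middle of the fence's front face (the robot's side); x points through the fence to the back, y along it, z up. Saw kerf across it at y = -170 mm. Plywood brackets 40 mm high behind the fence at y = -242, -185, 242 mm.
- stop_edge (a point): Saw-side edge of the stop, to be set on the line: on its end face that looks to jig -y, at the fence's front top edge (z = 68 mm). Axes as the jig's. The stop is a loose hardwood saddle (0.3 kg) riding on the fence, reaching from this edge 84 mm along jig +y; top at z = 80 mm, bolt head to 85 mm, back part (x to 33 mm) over the first 22 mm only. Slack, it slides with 1 to 3 N and has 0.5 mm of play.
- stop_leg: The stop's leg, rigid with it: a hardwood plate 10 mm thick, 84 mm long, 48 mm high, hanging in front of the fence at jig x -10.5..-0.5, z 20..68 mm. Origin at jig x = 0, z = 18 mm, at the saw-side edge; axes as the jig's.
- leg_pad (a point): Point on the leg's front face for the robot-side finger: 69 mm along jig +y from the saw-side edge, z = 55 mm. Axes as the jig's.
- cam_lever (a joint): Cam lever angle, rad: 0 = fully closed along the fence's back (solid stop); larger = swung out to the back, starts slack at 0.32..0.42. Stays where left: its friction, 0.4 N m, gives way at 7 to 15 N of squeeze on its knob, so hold with 3 to 6 N while sliding. Below 0.2 its eccentric presses on the fence; about 25 N of squeeze closes it fully. Closed, the stop resists 12 N or more.
- lever_arm: Arm of the cam lever: dark wooden bar 10 mm thick, 21 mm high (z 45.5..66.5 mm), ending in a round knob. Origin on the upright bolt's axis at its underside, y along the arm away from the bolt, z up. Closed, it points along jig +y, and leg and knob together are 42 mm thick.
- lever_bolt (a point): The lever's pivot on the bolt's axis, half-way up the lever (z = 56 mm): 12 mm along jig +y from the saw-side edge, 35 mm behind the leg's front face.
- mark_line (a point): Pencil line, 2 mm wide, across the middle of a 30 mm strip of cream masking tape on the fence's top and front; point at the fence's front top edge, axes as the jig's. It lies 30 mm or more from the stop's edge, on either side. A shorter bare strip (18 mm, no line) is left from an earlier job and means nothing.
- batten_mid (a point): Bystander: centre of a loose softwood batten 44 x 300 x 22 mm lying on the base board well in front of the fence.
- tape_mid (a point): Bystander: centre of a tape measure 72 x 40 x 66 mm standing to the left of the board.
- lever_knob (a point): Axis of the lever's round end (upright cylinder, radius 7 mm, z 45.5..66.5 mm), half-way up, 60 mm from the bolt: the finger behind the fence presses on its back. It lies 67 to 69 mm along jig +y from the saw-side edge when slack and 72 mm when closed. Straddling leg and slack knob takes up to 67 mm. Pressed alone it may drag the stop along: let the other finger bear on the leg first.
Mind the look-alikes: they are no part of the job. Leave any pink look-alike of the part that bears stop_edge alone.

How it is judged (in metres and radians):
On the way, in this order (a step that is already met when the one before it is completed fails the run):
1. the stop's leg is held by a finger with its saw-side edge on the line, the lever still slack (y of stop_edge in the frame of mark_line between -0.003 and 0.003 m and value of joint cam_lever above 0.22 rad and contact force between the fingers and stop_leg above 0.5 N), for 0.1 s.
2. the lever is closed with the leg held on the line (y of stop_edge in the frame of mark_line between -0.003 and 0.003 m and value of joint cam_lever below 0.06 rad and contact force between the fingers and stop_leg above 2 N), for 0.2 s.
At the end, for the whole second after the job is handed in: The leg's saw-side edge is within 3 mm of the pencil line, the cam lever is within 0.06 rad of fully closed, and the fingers still pinch the leg and the lever with more than 2 N each (all of step 2 and contact force between the fingers and lever_arm above 2 N); the arm keeps its last pose, push and grip.
It fails at once if the lever was closed (below 0.15 rad) with the stop more than 5 mm off the line (value of joint cam_lever below 0.15 rad and (y of stop_edge in the frame of mark_line above 0.005 m or y of stop_edge in the frame of mark_line below -0.005 m)).
It fails at once if a bystander was moved by more than 30 mm (distance of any of batten_mid, tape_mid from where it was at the start of the episode above 0.03 m).
It also fails if it takes over 42 s, if anything falls off the work surface, if the arm or the gripper's body presses on something with over 40 N, if the wrist force passes 120 N, or if a joint passes its speed limit or range.

### The arm

A 6-joint arm with a two-finger parallel gripper is mounted at the origin on the work surface. World frame = base frame: x ahead of the robot, y to its left, z up, the work surface at z = 0. Lengths are in m, angles in degrees, forces in N, time in s.
With the tool pointing down it reaches from about 0.325 to 0.875 m from the base axis. Payload 4.4 kg.
Tool frame: the origin (TCP) lies at the very end of the fingers, on their centre line; the grasp point (between the pads) lies 19 mm behind it (ctrl.grasp_offset is the distance from the TCP to the grasp point, in m); z points along the fingers, y is the line along which they close (so a half turn about z gives the same grasp; the last joint's range is limited). The gripper opens to 85 mm and grips with 20 to 120 N. Pads are 22 mm wide; open, the fingers measure 114 mm over their backs; the gripper's body (76 mm by 85 mm) begins 54 mm behind the grasp point. The pads swing forward as they close: fully open they stand 13 mm farther back than shut.
Start: joints at [-84.139, 11.837, 88.321, -0, 79.842, -8.623], TCP at [0.144, -0.557, 0.231] pointing down, gripper open.
Joint ranges: [-156.59, 156.59], [-49.26, 127.26], [12.9, 141.05], [-63.56, 243.56], [4.71, 150.69], [-161.64, 161.64]. Speed limits (degrees/s): [159.86, 159.86, 180, 180, 180, 180].

### API

Orientations are given as [roll, pitch, yaw] about the fixed x, y, z axes, in that order (R = Rz(yaw) Ry(pitch) Rx(roll)).
In Python, from workcell import ctrl, imaging gives the robot as it stands.
- The arm moves only by the tool send_rows, never from a script. Its argument "series" is a list that holds one entry, the list of rows, each a list of 7 numbers: the turn, a rotation vector about the tool's x, y, z in rad, then the shift along the tool's x, y, z in mm, then the finger opening in mm, from 0 to 85.4. A call has 1 to 5 rows; each row shifts and turns the commanded pose from where the row before left it, along the tool's axes as they then stand; what a row does not reach is not made up. A row lasts 1/12 s, in which the tool goes at most 41.7 mm and 7.16 degrees, less where a joint would pass 70% of its speed; a pose out of reach is approached as far as the arm can. A call with a gripper value outside its range is refused whole. The fingers move at their own pace and stop on an object; "squeeze" is the grip in N (left out, the last holds). Time passes only in rows, so rows that do not move let the fingers close. It gives the time, the measured TCP pose, the force, the opening and the grip force at its end, in the units of the state.
- ctrl.get_obs(): the state, without advancing time (a new reading comes with each control period).
- imaging.snapshot(name): name is "scene" or "top" or "wrist"; returns the picture (480x640x3 uint8, red, green, blue); there is no depth.
- imaging.camera_info(name): a dict with "fx", "fy", "cx", "cy" (pixels), "R" (3x3) and "t" (3): a world point X has camera coordinates R X + t; the wrist camera has in their place "T_tool_cam" (4x4, takes a point from camera to tool coordinates, whose origin is the TCP and whose axes are the flange's). Camera axes: x right, y down, z forward; pixel columns grow to the right and rows downward; lengths in m; the calibration is good to about 2 mm. A picture is of the moment at which its call begins: read the wrist's pose just before it. camera_info takes no time and is no camera call.
- ctrl.hand_in(): hands the job in; it is judged then, once.
The state is a dict: "t": time; "joint_positions": joint angles; "joint_velocities": joint speeds; "joint_torque": joint torques, N m; "eef_pos": TCP position; "orientation": TCP orientation; "contact_force": force on the tool from outside, world axes, zero at the start; "torque": the same for the moment, N m; "width": finger opening in m; "grasp_force": force on a finger pad.
Only numpy, scipy, OpenCV 4.12 (cv2) and the standard library are available. Lean on these libraries where they do the work, as an engineer would, in place of code of your own. Each camera call takes 0.05 s, during which the arm holds its last target. There are 200 camera calls.

## Working session

There is one attempt and no reset: what is moved stays moved. The work goes in short steps, Python scripts to look and compute and a tool call to move; the robot and the scene stay as the last step left them, time stands still between calls to the robot, and variables do not carry over. Pictures are saved under pics/ and viewed, at most 10 in all, crops included, and the job is handed in when it is done.

Besides the shell and the picture viewer there is one more tool, called after "Request:" as name(argument=value, ...) on one line, values as JSON. send_rows: Moves the arm, as the interface text tells. Its arguments: {"type":"object","properties":{"series":{"type":"array"},"squeeze":{"type":"number"}},"required":["series"]}

```bash
mkdir -p pics; python3 - <<'E'
from workcell import ctrl, imaging
import cv2, numpy as np
o=ctrl.get_obs(); print({k:np.round(v,4) for k,v in o.items()}, ctrl.grasp_offset)
for n in("scene","top"):
    cv2.imwrite(f"pics/{n}0.png",imaging.snapshot(n)[:,:,::-1])
for n in("scene","top","wrist"):
    print(n,{k:np.round(v,4).tolist() for k,v in imaging.camera_info(n).items()})
E
```

```text
{'t': np.float64(0.0), 'joint_positions': array([-8.41384e+01,  1.18845e+01,  8.84086e+01,  1.90000e-03,
        7.98438e+01, -8.62320e+00]), 'joint_velocities': array([ 0.0409,  0.0037, -0.0458, -0.0006,  0.1496,  0.0068]), 'joint_torque': array([-1.10000e-03, -3.83041e+01, -2.91595e+01, -2.00000e-04,
        1.06000e-02, -0.00000e+00]), 'eef_pos': array([ 0.1437, -0.5559,  0.2301]), 'orientation': array([-1.79865e+02, -2.23000e-02,  1.44845e+01]), 'contact_force': array([ 0.2087,  0.0181, -0.255 ]), 'torque': array([ 0.0457,  0.0161, -0.0124]), 'grasp_force': np.float64(0.0), 'width': np.float64(0.0855)} 0.0187
scene {'fx': 578.4331, 'fy': 578.4331, 'cx': 317.9412, 'cy': 232.2069, 'R': [[-0.7504, 0.6607, 0.0195], [0.3605, 0.4337, -0.8258], [-0.5541, -0.6126, -0.5637]], 't': [0.4018, -0.1516, 1.4804]}
top {'fx': 472.2936, 'fy': 472.2936, 'cx': 317.2776, 'cy': 245.0494, 'R': [[-0.0038, -0.9997, 0.0222], [-0.9835, -0.0003, -0.181], [0.1809, -0.0226, -0.9832]], 't': [0.013, 0.5646, 0.9569]}
wrist {'fx': 395.926, 'fy': 395.926, 'cx': 319.2473, 'cy': 247.8565, 'T_tool_cam': [[0.0003, -0.9587, -0.2843, 0.0734], [1.0, 0.0002, 0.0003, -0.0006], [-0.0002, -0.2843, 0.9587, -0.1425], [0.0, 0.0, 0.0, 1.0]]}
```

View pics/top0.png

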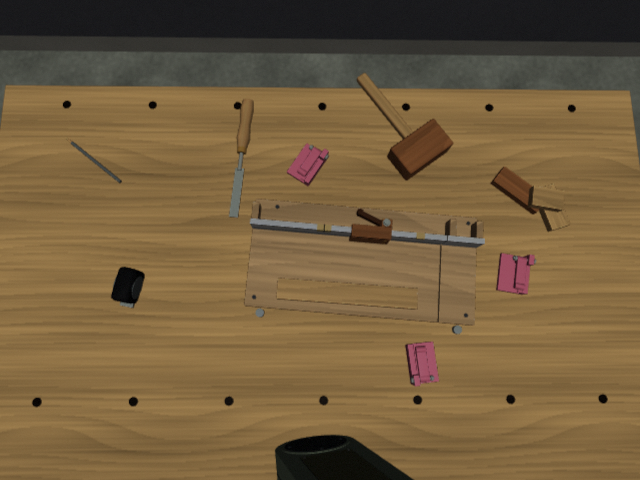

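View pics/scene0.png

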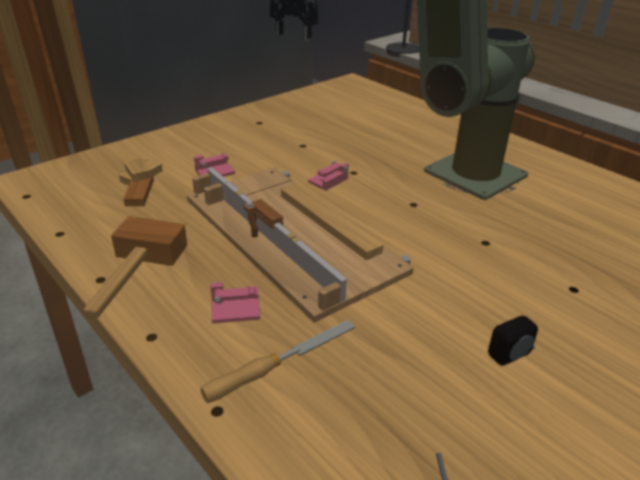

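The top view shows the fence running from (252,222) to (483,241), the stop at columns 350–391 with its saw-side edge on the right, and the lever swung out to the back at (370,215). There are cream patches near (327,227) and (428,237). I'll zoom in on these.

```bash
python3 - <<'E'
import cv2
im=cv2.imread("pics/top0.png")
cv2.imwrite("pics/topc.png",cv2.resize(im[195:260,240:340],None,fx=8,fy=8,interpolation=cv2.INTER_CUBIC)[:300])
a=cv2.resize(im[205:240,245:345],None,fx=8,fy=8,interpolation=cv2.INTER_CUBIC)
b=cv2.resize(im[215:250,340:440],None,fx=8,fy=8,interpolation=cv2.INTER_CUBIC)
cv2.imwrite("pics/topc.png",cv2.vconcat([a,b]))
E
```

```text
(no output)
```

View pics/topc.png

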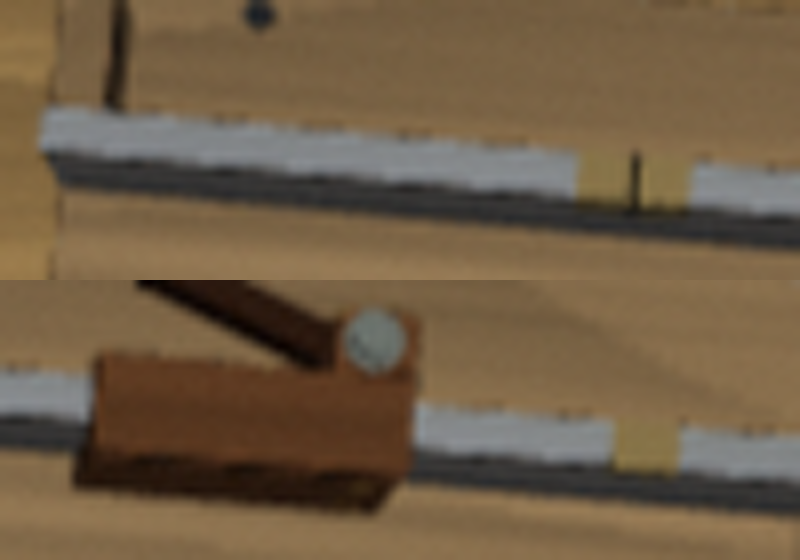

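The line is on the left tape, at full-image pixel (324.4, 231). The bare strip is on the right. The stop's top edge corner is at about (391.2, 239). Next I'll cast rays for these and check the fence length and height.

```bash
cat > h.py <<'E'
import numpy as np, cv2
from workcell import ctrl, imaging
from scipy.spatial.transform import Rotation as Ro
def ray(uv,z,ci,R=None,t=None):
    "pixels -> world points on plane z (R,t: world->cam)"
    R=np.array(ci["R"]) if R is None else R; t=np.array(ci["t"]) if t is None else t
    uv=np.atleast_2d(uv).astype(float)
    d=np.c_[(uv[:,0]-ci["cx"])/ci["fx"],(uv[:,1]-ci["cy"])/ci["fy"],np.ones(len(uv))]@R
    c=-R.T@t
    return c+d*((z-c[2])/d[:,2])[:,None]
def wrist_pose(o):
    "world->cam R,t"
    T=np.eye(4);T[:3,:3]=Ro.from_euler("xyz",o["orientation"],degrees=True).as_matrix();T[:3,3]=o["eef_pos"]
    W=np.linalg.inv(T@np.array(imaging.camera_info("wrist")["T_tool_cam"]))
    return W[:3,:3],W[:3,3]
def proj(P,ci,R=None,t=None):
    R=np.array(ci["R"]) if R is None else R; t=np.array(ci["t"]) if t is None else t
    c=np.atleast_2d(P)@R.T+t
    return c[:,:2]/c[:,2:]*[ci["fx"],ci["fy"]]+[ci["cx"],ci["cy"]]
E
python3 - <<'E'
from h import *
ci=imaging.camera_info("top")
im=cv2.imread("pics/top0.png"); hsv=cv2.cvtColor(im,cv2.COLOR_BGR2HSV)
m=((hsv[...,1]<50)&(hsv[...,2]>110)).astype(np.uint8); m[:, :245]=0; m[:,490:]=0; m[:215]=0; m[:246-0]*=1; m[248:]=0
y,x=np.nonzero(m); print(x.min(),x.max())
# front-top edge = lowest bright pixel per column
cols=[c for c in range(254,482) if m[:,c].any() and not 345<c<396 and m[:,c].sum()<9]
low=np.array([[c,np.nonzero(m[:,c])[0].max()+.5] for c in cols])
p=np.polyfit(low[:,0],low[:,1],1); r=low[:,1]-np.polyval(p,low[:,0]); k=abs(r)<1; p=np.polyfit(low[k,0],low[k,1],1)
us=np.array([250.6,x.max()+.5,324.4]); P=ray(np.c_[us,np.polyval(p,us)],.068,ci); print(p,P.round(4))
d=P[0]-P[1]; L=np.hypot(*d[:2]); e=d/L; yaw=np.degrees(np.arctan2(-d[0],d[1]));print("len",L,"yaw",yaw)
mid=(P[0]+P[1])/2; ex=np.array([e[1],-e[0],0]); print("jig origin",mid, "line y",(P[2]-mid)@e)
S=ray([[391.2,239.4],[352,239]],.080,ci); print("stop corner jig",[((s-mid)@ex,(s-mid)@e) for s in S])
B=ray([[340+375/8,215+62/8]],.085,ci)[0]; print("bolt jig (expect x24.5)",(B-mid)@ex,(B-mid)@e)
E
```

```text
250 484
[8.69592459e-02 2.01279350e+02] [[ 0.6087  0.1529  0.068 ]
 [ 0.5652 -0.3418  0.068 ]
 [ 0.595  -0.0029  0.068 ]]
len 0.4966250190234307 yaw -5.025509725615409
jig origin [ 0.58696541 -0.094469    0.068     ] line y 0.09197130050686562
stop corner jig [(np.float64(-0.011371244260776663), np.float64(-0.04832891668678883)), (np.float64(-0.017741905691172493), np.float64(0.03330408755046836))]
bolt jig (expect x24.5) 0.022152628024191365 -0.03651156476812459
```

Request:
send_rows(series=[[[0, 0, 0, 32, -19, 1.8, 85], [0, 0, 0, 32, -19, 1.8, 85], [0, 0, 0, 32, -19, 1.8, 85], [0, 0, 0, 32, -19, 1.8, 85], [0, 0, 0, 32, -19, 1.8, 85]]])

```text
t: 0.52
eef_pos: [0.2756, -0.423, 0.2217]
orientation: [-179.9, 0.0, 14.4]
contact_force: [1.0, 0.4, -0.4]
width: 0.0848
grasp_force: 0.0
```

Request:
send_rows(series=[[[0, 0, 0, 32, -19, 1.8, 60], [0, 0, 0, 32, -19, 1.8, 60], [0, 0, 0, 32, -19, 1.8, 60], [0, 0, 0, 32, -19, 1.8, 60], [0, 0, 0, 32, -19, 1.8, 60]]])

```text
t: 0.93
eef_pos: [0.4068, -0.2909, 0.2128]
orientation: [-180.0, 0.0, 14.5]
contact_force: [-0.7, -0.5, -0.5]
width: 0.0604
grasp_force: 0.0
```

Request:
send_rows(series=[[[0, 0, 0, 32, -19, 1.8, 22], [0, 0, 0, 32, -19, 1.8, 22], [0, 0, 0, 32, -19, 1.8, 22], [0, 0, 0, 32, -19, 1.8, 22], [0, 0, 0, 32, -19, 1.8, 22]]])

```text
t: 1.35
eef_pos: [0.538, -0.159, 0.2037]
orientation: [-180.0, 0.0, 14.5]
contact_force: [-0.2, -0.8, 1.2]
width: 0.0221
grasp_force: 0.0
```

Request:
send_rows(series=[[[0, 0, -0.123, 32, -19, 1.8, 22], [0, 0, -0.123, 32, -19, 1.8, 22], [0, 0, -0.123, 0, 0, 0, 22], [0, 0, -0.123, 0, 0, 0, 22], [0, 0, -0.123, 0, 0, 0, 22]]])

```text
t: 1.77
eef_pos: [0.5862, -0.1036, 0.1997]
orientation: [-179.9, 0.0, 50.2]
contact_force: [-0.7, -0.1, -0.3]
width: 0.022
grasp_force: 0.0
```

Request:
send_rows(series=[[[0, 0, -0.123, 0, 0, 0, 22], [0, 0, -0.123, 0, 0, 0, 22], [0, 0, -0.123, 0, 0, 0, 22], [0, 0, -0.123, 0, 0, 0, 22], [0, 0, -0.123, 0, 0, 0, 22]]])

```text
t: 2.18
eef_pos: [0.5858, -0.1047, 0.1999]
orientation: [-179.9, -0.0, 85.3]
contact_force: [0.1, -0.1, -1.1]
width: 0.022
grasp_force: 0.0
```

Request:
send_rows(series=[[[0, 0, 0, 0, 0, 0, 22], [0, 0, 0, 0, 0, 0, 22]]])

```text
t: 2.35
eef_pos: [0.586, -0.1048, 0.2001]
orientation: [-179.9, -0.0, 84.8]
contact_force: [0.5, 0.4, -0.3]
width: 0.0219
grasp_force: 0.0
```

```bash
python3 - <<'E'
from h import *
o=ctrl.get_obs(); im=imaging.snapshot("wrist")[:,:,::-1]
cv2.imwrite("pics/w1.png",im); import pickle; pickle.dump(o,open("o1.pkl","wb"))
print({k:np.round(o[k],4) for k in("t","eef_pos","orientation","width")})
E
```

```text
{'t': np.float64(2.35), 'eef_pos': array([ 0.586 , -0.1048,  0.2001]), 'orientation': array([-1.799428e+02, -1.450000e-02,  8.477870e+01]), 'width': np.float64(0.0219)}
```

View pics/w1.png

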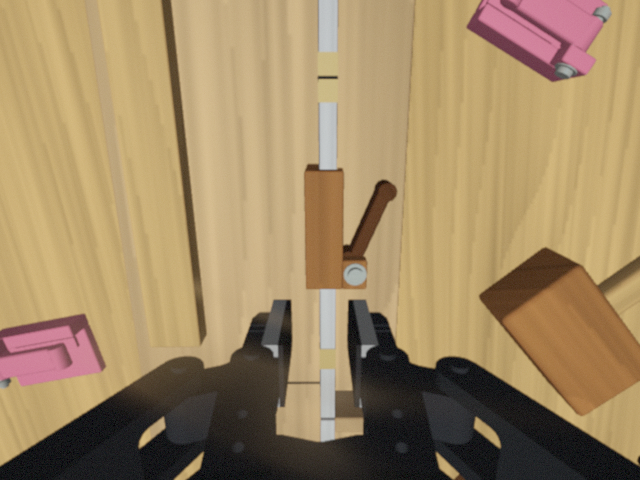

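The wrist view shows the line at (327,77), the fence top at columns 318–337, the stop at rows 167–289 with its saw-side edge at row 289, the bolt at (355,273), and the knob at (386,189).

```bash
python3 - <<'E'
from h import *; import pickle
o=pickle.load(open("o1.pkl","rb")); im=cv2.imread("pics/w1.png").astype(int); ci=imaging.camera_info("wrist"); R,t=wrist_pose(o)
g=im.sum(2)
print("line col326",g[70:85,327]); print("edge rows col325",g[283:295,325],g[283:295,312])
for r in (20,45,130,150,310,320): print(r,g[r,312:342])
F=ray([[318,45],[318.5,130],[320.5,320],[318,77]],.068,ci,R,t); print("fence front",F.round(4))
d=F[0]-F[2]; e=d/np.linalg.norm(d); ex=np.array([e[1],-e[0],0]); print("yaw jig",np.degrees(np.arctan2(-d[0],d[1])))
for n,uv,z in(("farside edge fence",[338,77],.068),("stop edge L",[307,287.5],.08),("stop edge R",[342,288.5],.08),("far end",[325,170],.08),("bolt",[355,273],.085),("knob",[386,189],.0665)):
    p=ray([uv],z,ci,R,t)[0]-F[3]; print(n,"x,y from line mm",(p@ex*1e3).round(1),(p@e*1e3).round(1))
p=o["eef_pos"]-F[3]; print("tcp rel line",p@ex*1e3,p@e*1e3)
E
```

```text
line col326 [515 518 521 523 514 438 291 146 250 449 518 525 525 521 525]
edge rows col325 [325 325 332 323 332 393 532 592 598 601 599 599] [335 337 339 339 336 352 439 482 491 486 485 489]
20 [465 470 480 487 474 444 450 539 582 582 584 582 582 585 587 587 589 584
 576 573 566 563 571 576 567 504 464 485 498 497]
45 [474 483 479 489 485 464 470 552 578 583 581 587 584 592 586 593 592 583
 580 568 570 568 582 581 559 518 500 498 506 502]
130 [489 489 491 488 497 488 450 478 559 587 590 594 597 597 599 598 590 591
 579 573 573 572 576 567 515 487 506 521 518 512]
150 [492 497 496 496 497 492 466 459 555 584 590 597 600 597 603 592 591 589
 584 574 569 572 584 567 527 478 509 514 516 521]
310 [491 504 519 529 537 525 513 490 515 574 591 591 594 599 594 597 592 588
 583 577 585 585 574 534 521 530 525 517 506 512]
320 [482 499 517 531 535 530 512 483 504 570 591 596 593 594 599 588 589 585
 580 582 578 580 570 530 528 531 522 514 505 502]
fence front [[ 0.5972  0.0194  0.068 ]
 [ 0.5929 -0.0316  0.068 ]
 [ 0.5817 -0.1704  0.068 ]
 [ 0.5955  0.0009  0.068 ]]
yaw jig -4.679405932316101
farside edge fence x,y from line mm 12.8 -0.1
stop edge L x,y from line mm -9.2 -140.2
stop edge R x,y from line mm 15.8 -141.1
far end x,y from line mm 4.0 -57.7
bolt x,y from line mm 24.4 -127.6
knob x,y from line mm 46.6 -72.4
tcp rel line -0.9094311983545643 -106.14357395531914
```

Request:
send_rows(series=[[[0, 0, 0, -28, 3.5, 0, 22], [0, 0, 0, -27, 3.4, 0, 22], [0, 0, 0, 0, 0, 30, 22], [0, 0, 0, 0, 0, 30, 22], [0, 0, 0, 0, 0, 20, 22]]])

```text
t: 2.82
eef_pos: [0.5871, -0.1606, 0.1182]
orientation: [-179.9, -0.0, 84.7]
contact_force: [-0.4, 0.2, -1.2]
width: 0.0219
grasp_force: 0.0
```

Request:
send_rows(series=[[[0, 0, 0, 0, 0, 20, 22], [0, 0, 0, 0, 0, 20, 22], [0, 0, 0, 0, 0, 20, 22], [0, 0, 0, 0, 0, 20, 22], [0, 0, 0, 0, 0, 0, 22]]])

```text
t: 3.23
eef_pos: [0.5845, -0.1588, 0.0358]
orientation: [-179.5, -0.2, 84.8]
contact_force: [-0.9, 1.2, -0.3]
width: 0.022
grasp_force: 0.0
```

Request:
send_rows(series=[[[0, 0, 0, 4, 0, 0, 22], [0, 0, 0, 4, 0, 0, 22], [0, 0, 0, 4, 0, 0, 22], [0, 0, 0, 4, 0, 0, 22], [0, 0, 0, 4, 0, 0, 22]]])

```text
t: 3.65
eef_pos: [0.5912, -0.1405, 0.0423]
orientation: [179.8, 0.1, 85.0]
contact_force: [0.2, -1.0, 0.8]
width: 0.0219
grasp_force: 1.1
```

Request:
send_rows(series=[[[0, 0, 0, 8, 0, 0, 22], [0, 0, 0, 8, 0, 0, 22], [0, 0, 0, 8, 0, 0, 22], [0, 0, 0, 8, 0, 0, 22], [0, 0, 0, 8, 0, 0, 22]]])

```text
t: 4.07
eef_pos: [0.5942, -0.0999, 0.0413]
orientation: [179.9, 0.0, 85.0]
contact_force: [1.0, -3.2, 3.2]
width: 0.0221
grasp_force: 1.8
```

```bash
python3 - <<'E'
from h import *
o=ctrl.get_obs(); im=imaging.snapshot("wrist")[:,:,::-1]
cv2.imwrite("pics/w2.png",im); import pickle; pickle.dump(o,open("o2.pkl","wb"))
print({k:np.round(o[k],4) for k in("t","eef_pos","orientation","width","contact_force","grasp_force")})
E
```

```text
{'t': np.float64(4.0667), 'eef_pos': array([ 0.5942, -0.0999,  0.0413]), 'orientation': array([1.799301e+02, 3.450000e-02, 8.497730e+01]), 'width': np.float64(0.0221), 'contact_force': array([ 0.9709, -3.2345,  3.2227]), 'grasp_force': np.float64(1.7833)}
```

View pics/w2.png

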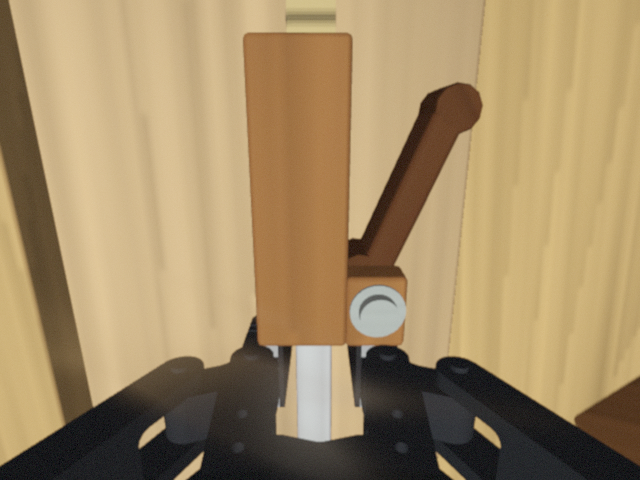

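The stop is sliding with the fingers. The line is at (311,16), the edge at row 344, and the far end at row ~34.

```bash
python3 - <<'E'
from h import *; import pickle
o=pickle.load(open("o2.pkl","rb")); im=cv2.imread("pics/w2.png").astype(int); ci=imaging.camera_info("wrist"); R,t=wrist_pose(o)
g=im.sum(2); print(g[5:30,311]); print(g[338:352,280],g[338:352,315])
L=ray([[311,16]],.068,ci,R,t)[0]; e=np.array([np.sin(np.radians(4.9)),np.cos(np.radians(4.9)),0])
for n,uv,z in(("edge",[300,344.5],.08),("far",[298,34],.08),("far2",[298,37],.08)):
    print(n,(ray([uv],z,ci,R,t)[0]-L)@e*1e3)
print(L,(o["eef_pos"]-L)@e*1e3)
E
```

```text
[545 540 530 513 502 487 458 442 429 400 354 356 364 364 361 412 432 450
 483 496 505 522 538 552 553]
[357 354 360 357 365 353 333 276 218 189 178 179 184 193] [378 369 362 373 372 351 365 475 579 620 618 615 620 618]
edge -88.91317843748689
far -6.699365744730171
far2 -7.335102653858203
[0.60166964 0.00167405 0.068     ] -101.84202800771068
```

Request:
send_rows(series=[[[0, 0, 0, 8, 0, 0, 22], [0, 0, 0, 8, 0, 0, 22], [0, 0, 0, 8, 0, 0, 22], [0, 0, 0, 8, 0, 0, 22], [0, 0, 0, 8, 0, 0, 22]]])

```text
t: 4.53
eef_pos: [0.5975, -0.0602, 0.0411]
orientation: [180.0, 0.0, 85.0]
contact_force: [-0.9, -5.3, 4.7]
width: 0.0218
grasp_force: 1.8
```

Request:
send_rows(series=[[[0, 0, 0, 8, 0, 0, 22], [0, 0, 0, 8, 0, 0, 22], [0, 0, 0, 8, 0, 0, 22], [0, 0, 0, 6, 0, 0, 22], [0, 0, 0, 4, 0, 0, 22]]])

```text
t: 4.95
eef_pos: [0.6005, -0.026, 0.0411]
orientation: [180.0, 0.0, 85.0]
contact_force: [-0.4, -4.1, 5.0]
width: 0.0222
grasp_force: 1.9
```

Request:
send_rows(series=[[[0, 0, 0, 2, 0, 0, 22], [0, 0, 0, 0, 0, 0, 22]]])

```text
t: 5.12
eef_pos: [0.6007, -0.0238, 0.041]
orientation: [180.0, -0.0, 85.0]
contact_force: [0.2, -1.8, 5.5]
width: 0.0221
grasp_force: 0.9
```

```bash
python3 - <<'E'
from h import *
o=ctrl.get_obs(); im=imaging.snapshot("wrist")[:,:,::-1]
cv2.imwrite("pics/w3.png",im); import pickle; pickle.dump(o,open("o3.pkl","wb"))
print({k:np.round(o[k],4) for k in("t","eef_pos","orientation","width","contact_force","grasp_force")})
cv2.imwrite("pics/w3c.png",cv2.resize(im[240:440,220:420],None,fx=3,fy=3,interpolation=cv2.INTER_CUBIC))
E
```

```text
{'t': np.float64(5.1167), 'eef_pos': array([ 0.6007, -0.0238,  0.041 ]), 'orientation': array([ 1.799536e+02, -2.390000e-02,  8.498820e+01]), 'width': np.float64(0.0221), 'contact_force': array([ 0.1751, -1.773 ,  5.5323]), 'grasp_force': np.float64(0.8644)}
```

View pics/w3c.png

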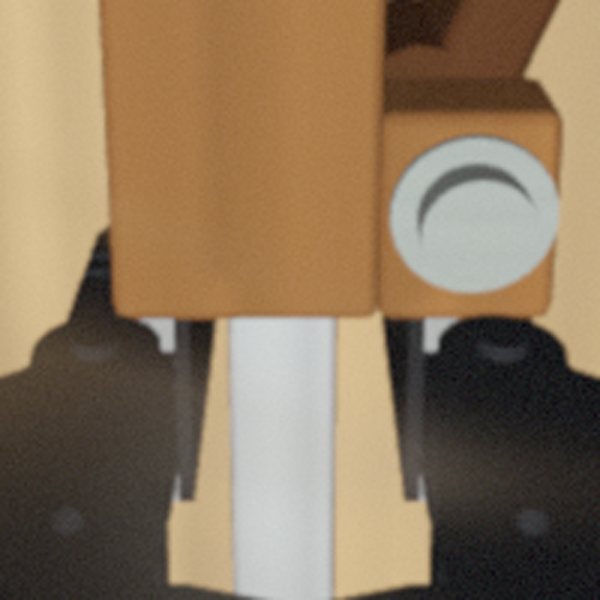

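Request:
send_rows(series=[[[0, 0, 0, 3, 0, 0, 22], [0, 0, 0, 3, 0, 0, 22], [0, 0, 0, 2, 0, 0, 22], [0, 0, 0, 0, 0, 0, 22], [0, 0, 0, 0, 0, 0, 22]]])

```text
t: 5.58
eef_pos: [0.6013, -0.0165, 0.041]
orientation: [180.0, -0.0, 85.0]
contact_force: [0.1, -3.4, 5.7]
width: 0.0223
grasp_force: 1.9
```

Request:
send_rows(series=[[[0, 0, 0, -20, 0, 0, 22], [0, 0, 0, -20, 0, 0, 22], [0, 0, 0, -20, 0, 0, 22], [0, 0, 0, -20, 0, 0, 22], [0, 0, 0, 0, 0, 0, 22]]])

```text
t: 6.0
eef_pos: [0.5925, -0.0981, 0.0392]
orientation: [-179.8, -0.0, 84.8]
contact_force: [-0.5, 0.0, -1.1]
width: 0.0219
grasp_force: 0.0
```

```bash
python3 - <<'E'
from h import *
o=ctrl.get_obs(); im=imaging.snapshot("wrist")[:,:,::-1]
cv2.imwrite("pics/w4.png",im); import pickle; pickle.dump(o,open("o4.pkl","wb"))
print({k:np.round(o[k],4) for k in("t","eef_pos","orientation","width","contact_force","grasp_force")})
E
```

```text
{'t': np.float64(6.0), 'eef_pos': array([ 0.5925, -0.0981,  0.0392]), 'orientation': array([-1.798349e+02, -4.800000e-02,  8.478610e+01]), 'width': np.float64(0.0219), 'contact_force': array([-0.4711,  0.0488, -1.0781]), 'grasp_force': np.float64(0.0)}
```

View pics/w4.png

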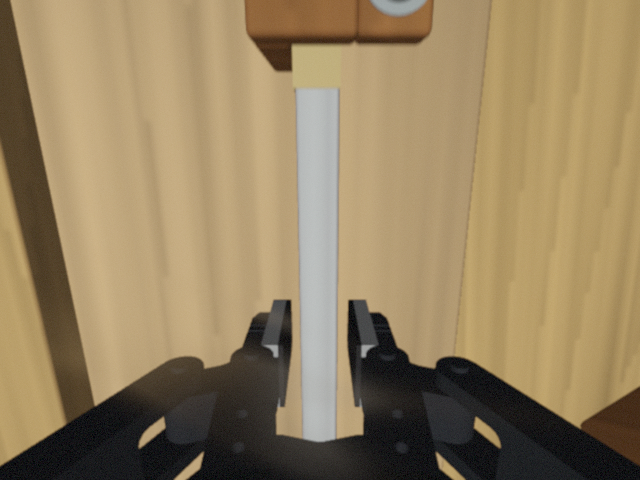

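The tape's near edge is at row 87, and it runs under the stop's face at row ~44, with the line still covered.

```bash
python3 - <<'E'
from h import *; import pickle
o=pickle.load(open("o4.pkl","rb")); im=cv2.imread("pics/w4.png").astype(int); ci=imaging.camera_info("wrist"); R,t=wrist_pose(o)
print(im[34:52,300].tolist()); print(im[82:92,315].tolist())
e=np.array([np.sin(np.radians(4.9)),np.cos(np.radians(4.9)),0])
P=ray([[316,87.3],[316,44],[294,100],[340,100]],.068,ci,R,t)
print((P[1]-P[0])@e*1e3,"fence width",np.linalg.norm(P[3]-P[2]),P.round(4), "tcp to tape edge",(P[0]-o["eef_pos"])@e)
E
```

```text
[[48, 81, 118], [36, 66, 105], [30, 62, 95], [33, 59, 88], [32, 51, 77], [28, 49, 73], [15, 37, 63], [27, 44, 68], [33, 51, 71], [49, 80, 99], [76, 114, 133], [91, 134, 153], [110, 156, 173], [117, 167, 185], [125, 174, 192], [125, 175, 191], [129, 177, 193], [125, 176, 193]]
[[126, 175, 192], [126, 176, 192], [130, 177, 195], [128, 178, 194], [130, 173, 188], [143, 174, 185], [160, 179, 186], [173, 182, 184], [183, 187, 185], [188, 188, 187]]
10.481986513002028 fence width 0.012411359177044324 [[ 0.6001 -0.0141  0.068 ]
 [ 0.6011 -0.0036  0.068 ]
 [ 0.5939 -0.0167  0.068 ]
 [ 0.6062 -0.0178  0.068 ]] tcp to tape edge 0.08439021970137736
```

Request:
send_rows(series=[[[0, 0, 0, 25, 0, 0, 22], [0, 0, 0, 25, 0, 0, 22], [0, 0, 0, 20, 0, 0, 22], [0, 0, 0, 6, 0, 0, 22], [0, 0, 0, 4, 0, 0, 22]]])

```text
t: 6.47
eef_pos: [0.5999, -0.0146, 0.0397]
orientation: [-179.9, -0.0, 85.1]
contact_force: [-0.9, -2.4, -0.2]
width: 0.0219
grasp_force: 0.0
```

Request:
send_rows(series=[[[0, 0, 0, 2.5, 0, 0, 22], [0, 0, 0, 2, 0, 0, 22], [0, 0, 0, 0, 0, 0, 22], [0, 0, 0, 0, 0, 0, 22], [0, 0, 0, 0, 0, 0, 22]]])

```text
t: 6.88
eef_pos: [0.6016, -0.0129, 0.0408]
orientation: [180.0, -0.0, 84.9]
contact_force: [-0.4, 0.4, 0.3]
width: 0.0219
grasp_force: 0.0
```

Request:
send_rows(series=[[[0, 0, 0, -20, 0, 0, 22], [0, 0, 0, -20, 0, 0, 22], [0, 0, 0, -20, 0, 0, 22], [0, 0, 0, -20, 0, 0, 22], [0, 0, 0, 0, 0, 0, 22]]])

```text
t: 7.3
eef_pos: [0.5946, -0.096, 0.0411]
orientation: [179.9, 0.1, 84.7]
contact_force: [0.1, 0.9, 0.5]
width: 0.0222
grasp_force: 0.0
```

```bash
python3 - <<'E'
from h import *
o=ctrl.get_obs(); im=imaging.snapshot("wrist")[:,:,::-1]
cv2.imwrite("pics/w5.png",im); import pickle; pickle.dump(o,open("o5.pkl","wb"))
print({k:np.round(o[k],4) for k in("t","eef_pos","orientation","width","contact_force","grasp_force")})
cv2.imwrite("pics/w5c.png",cv2.resize(im[0:120,230:390],None,fx=5,fy=5,interpolation=cv2.INTER_CUBIC))
E
```

```text
{'t': np.float64(7.3), 'eef_pos': array([ 0.5946, -0.096 ,  0.0411]), 'orientation': array([1.799233e+02, 9.090000e-02, 8.473320e+01]), 'width': np.float64(0.0222), 'contact_force': array([0.1093, 0.8648, 0.5227]), 'grasp_force': np.float64(0.0)}
```

View pics/w5c.png

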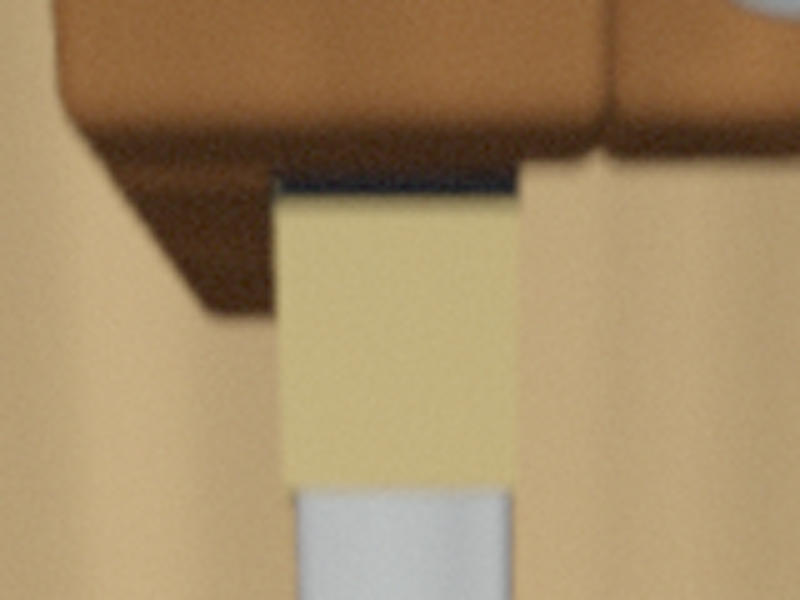

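The stop's face meets the tape in the middle of the pencil line: the dark strip shows rows ~177–197 in the 5x crop, which is about 1 mm, so the edge is on the line. Next I lift, move over to the pad and straddle.

Request:
send_rows(series=[[[0, 0, 0, 0, 0, -40, 22], [0, 0, 0, 0, 0, -40, 22], [0, 0, 0, 33, 2.5, 0, 50], [0, 0, 0, 33, 2.5, 0, 85], [0, 0, 0, 33, 2.5, 0, 85]]])

```text
t: 7.77
eef_pos: [0.6115, 0.0071, 0.1224]
orientation: [179.8, -0.0, 84.9]
contact_force: [1.0, 0.1, -1.1]
width: 0.0579
grasp_force: 0.0
```

Request:
send_rows(series=[[[0, 0, 0, 33, 2.5, 0, 85], [0, 0, 0, 33.5, 2.5, 0, 85], [0, 0, 0, 0, 0, 0, 85], [0, 0, 0, 0, 0, 0, 85], [0, 0, 0, 0, 0, 0, 85]]])

```text
t: 8.18
eef_pos: [0.6211, 0.0722, 0.1206]
orientation: [-180.0, 0.0, 85.0]
contact_force: [-0.0, 0.2, -0.7]
width: 0.085
grasp_force: 0.0
```

```bash
python3 - <<'E'
from h import *
o=ctrl.get_obs(); im=imaging.snapshot("wrist")[:,:,::-1]
cv2.imwrite("pics/w6.png",im); import pickle; pickle.dump(o,open("o6.pkl","wb"))
print({k:np.round(o[k],4) for k in("t","eef_pos","orientation","width","contact_force","grasp_force")})
L=np.array([.5955,.0009]);e=np.array([.0854,.9963]);ex=np.array([.9963,-.0854])
d=o["eef_pos"][:2]-L; print("tcp rel line x,y",d@ex,d@e)
E
```

```text
{'t': np.float64(8.1833), 'eef_pos': array([0.6211, 0.0722, 0.1206]), 'orientation': array([-1.79978e+02,  1.33000e-02,  8.50241e+01]), 'width': np.float64(0.085), 'contact_force': array([-0.0007,  0.205 , -0.6565]), 'grasp_force': np.float64(0.0)}
tcp rel line x,y 0.019368809898160064 0.07319299204619807
```

View pics/w6.png

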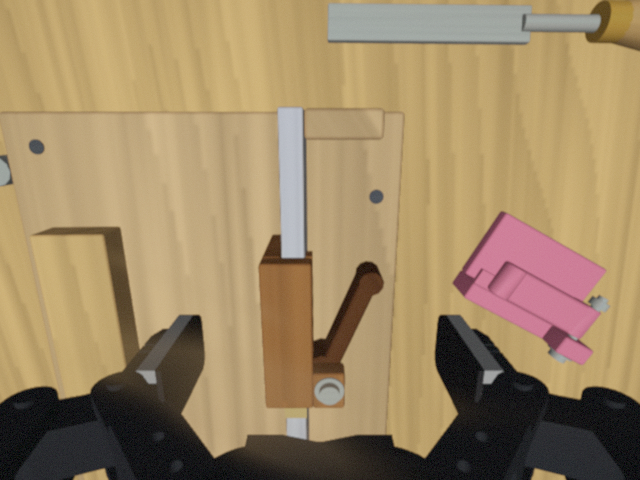

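The open fingers straddle the leg and the knob (369,275) with clear room on both sides, so I descend.

Request:
send_rows(series=[[[0, 0, 0, -3, 1.5, 25, 85], [0, 0, 0, 0, 0, 25, 85], [0, 0, 0, 0, 0, 20, 85], [0, 0, 0, 0, 0, 18, 85], [0, 0, 0, 0, 0, 0, 85]]])

```text
t: 8.65
eef_pos: [0.6185, 0.067, 0.028]
orientation: [-179.5, 0.0, 84.8]
contact_force: [-1.0, -2.0, -0.9]
width: 0.0852
grasp_force: 0.0
```

Request:
send_rows(series=[[[0, 0, 0, 0, 0, 0, 74], [0, 0, 0, 0, 0, 0, 74], [0, 0, 0, 0, 0, 0, 74]]], squeeze=20)

```text
t: 8.9
eef_pos: [0.6242, 0.068, 0.0346]
orientation: [179.8, -0.0, 84.9]
contact_force: [0.5, -0.9, 0.2]
width: 0.0738
grasp_force: 0.0
```

```bash
python3 - <<'E'
from h import *
o=ctrl.get_obs(); im=imaging.snapshot("wrist")[:,:,::-1]
cv2.imwrite("pics/w7.png",im)
print({k:np.round(o[k],4) for k in("t","eef_pos","orientation","width","contact_force","grasp_force")})
L=np.array([.5955,.0009]);e=np.array([.0854,.9963]);ex=np.array([.9963,-.0854])
d=o["eef_pos"][:2]-L; print("tcp rel line x,y",d@ex,d@e)
E
```

```text
{'t': np.float64(8.9), 'eef_pos': array([0.6242, 0.068 , 0.0346]), 'orientation': array([ 1.798003e+02, -1.260000e-02,  8.491100e+01]), 'width': np.float64(0.0738), 'contact_force': array([ 0.5392, -0.9485,  0.2339]), 'grasp_force': np.float64(0.0)}
tcp rel line x,y 0.022863477893652236 0.06930080296945142
```

View pics/w7.png

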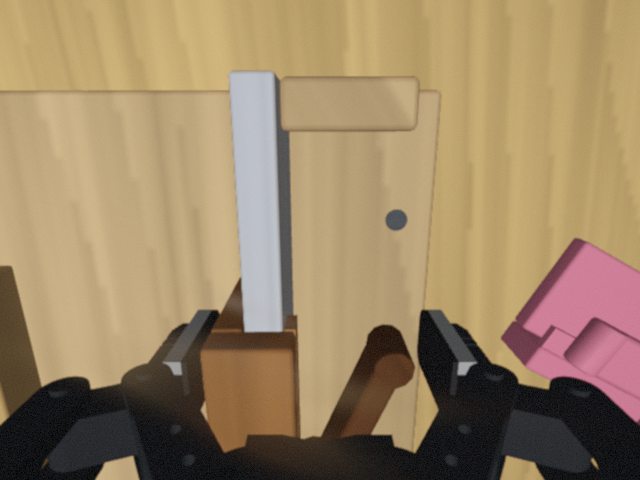

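The fingers straddle the leg and the slack knob (395,365) with clearance on both sides. I bring the front finger to bear on the leg in small steps.

Request:
send_rows(series=[[[0, 0, 0, 0, 1, 0, 74], [0, 0, 0, 0, 1, 0, 74], [0, 0, 0, 0, 0.5, 0, 74], [0, 0, 0, 0, 0, 0, 74]]])

```text
t: 9.28
eef_pos: [0.6255, 0.0684, 0.0331]
orientation: [180.0, -0.0, 85.0]
contact_force: [0.2, 0.4, 0.2]
width: 0.0741
grasp_force: 0.0
```

Request:
send_rows(series=[[[0, 0, 0, 0, 0.5, 0, 74], [0, 0, 0, 0, 0.5, 0, 74], [0, 0, 0, 0, 0, 0, 74]]])

```text
t: 9.53
eef_pos: [0.6261, 0.0683, 0.0326]
orientation: [180.0, 0.0, 85.0]
contact_force: [-0.4, 0.7, -0.1]
width: 0.0742
grasp_force: 0.0
```

Request:
send_rows(series=[[[0, 0, 0, 0, 0.5, 0, 74], [0, 0, 0, 0, 0.5, 0, 74], [0, 0, 0, 0, 0, 0, 74]]])

```text
t: 9.78
eef_pos: [0.6272, 0.0681, 0.0327]
orientation: [180.0, -0.0, 85.0]
contact_force: [0.7, 0.0, 0.4]
width: 0.074
grasp_force: 0.0
```

Request:
send_rows(series=[[[0, 0, 0, 0, 0.4, 0, 74], [0, 0, 0, 0, 0.4, 0, 74], [0, 0, 0, 0, 0, 0, 74]]])

```text
t: 10.03
eef_pos: [0.6275, 0.0682, 0.0326]
orientation: [-179.9, -0.0, 85.0]
contact_force: [-1.5, 0.6, 0.1]
width: 0.0741
grasp_force: 0.6
```

Request:
send_rows(series=[[[0, 0, 0, 0, 0.4, 0, 74], [0, 0, 0, 0, 0.4, 0, 74], [0, 0, 0, 0, 0, 0, 74]]])

```text
t: 10.28
eef_pos: [0.6278, 0.0682, 0.0325]
orientation: [-179.9, -0.0, 85.0]
contact_force: [-4.3, 0.6, 2.7]
width: 0.0743
grasp_force: 1.9
```

Request:
send_rows(series=[[[0, 0, 0, 0, 0.2, 0, 74], [0, 0, 0, 0, 0, 0, 74], [0, 0, 0, 0, -1, 0, 72], [0, 0, 0, 0, -1, 0, 70], [0, 0, 0, 0, -1, 0, 68]]], squeeze=40)

```text
t: 10.7
eef_pos: [0.6248, 0.0684, 0.0325]
orientation: [-179.9, 0.0, 85.0]
contact_force: [-3.6, 0.7, 1.9]
width: 0.068
grasp_force: 1.7
```

Request:
send_rows(series=[[[0, 0, 0, 0, -0.5, 0, 67], [0, 0, 0, 0, -0.5, 0, 66], [0, 0, 0, 0, -0.5, 0, 65], [0, 0, 0, 0, 0, 0, 65]]])

```text
t: 11.03
eef_pos: [0.6234, 0.0685, 0.0326]
orientation: [-179.9, 0.0, 85.0]
contact_force: [-5.3, 0.5, 4.1]
width: 0.0651
grasp_force: 2.7
```

Request:
send_rows(series=[[[0, 0, 0, 0, -0.5, 0, 64], [0, 0, 0, 0, -0.5, 0, 63], [0, 0, 0, 0, -0.5, 0, 62], [0, 0, 0, 0, -0.5, 0, 61], [0, 0, 0, 0, 0, 0, 61]]])

```text
t: 11.45
eef_pos: [0.6215, 0.0688, 0.0334]
orientation: [-179.9, 0.0, 85.1]
contact_force: [-6.9, 1.0, 7.0]
width: 0.0615
grasp_force: 15.6
```

Request:
send_rows(series=[[[0, 0, 0, 0, -0.5, 0, 60], [0, 0, 0, 0, -0.5, 0, 59], [0, 0, 0, 0, -0.5, 0, 58], [0, 0, 0, 0, -0.5, 0, 57], [0, 0, 0, 0, 0, 0, 57]]])

```text
t: 11.87
eef_pos: [0.6195, 0.069, 0.0342]
orientation: [-179.9, 0.0, 85.0]
contact_force: [-8.7, 0.9, 11.0]
width: 0.0569
grasp_force: 14.4
```

```bash
python3 - <<'E'
from h import *
im=imaging.snapshot("top"); print(im[226:236:2,316:340].tolist()[1]); print(im[230,316:340].tolist())
E
```

```text
[[22, 22, 20], [51, 56, 46], [66, 73, 59], [67, 74, 58], [66, 72, 58], [66, 69, 54], [78, 58, 38], [92, 58, 34], [77, 65, 41], [154, 134, 84], [153, 132, 84], [153, 132, 84], [153, 131, 83], [153, 132, 83], [154, 135, 94], [153, 147, 131], [152, 157, 159], [153, 156, 159], [153, 156, 159], [152, 156, 159], [153, 157, 159], [152, 156, 158], [152, 157, 158], [151, 154, 156]]
[[21, 23, 18], [54, 59, 49], [66, 73, 59], [65, 73, 58], [65, 73, 59], [66, 68, 54], [77, 54, 35], [94, 59, 35], [54, 47, 29], [118, 101, 62], [118, 101, 62], [108, 91, 57], [125, 107, 68], [126, 109, 68], [121, 106, 77], [121, 119, 113], [124, 127, 130], [121, 124, 128], [125, 127, 129], [132, 134, 137], [138, 139, 142], [138, 140, 142], [144, 146, 149], [152, 155, 159]]
```

The top view still shows the wood ending at column ~324, right on the line's dark pixel, with tape out to column 330.7 (about 14 mm). The edge hasn't shifted, so I keep closing.

Request:
send_rows(series=[[[0, 0, 0, 0, -0.6, -0.4, 56], [0, 0, 0, 0, -0.6, -0.4, 55], [0, 0, 0, 0, -0.6, -0.4, 54], [0, 0, 0, 0, -0.6, -0.4, 53], [0, 0, 0, 0, -0.5, 0, 52]]])

```text
t: 12.33
eef_pos: [0.6171, 0.0693, 0.0352]
orientation: [-180.0, 0.0, 85.0]
contact_force: [-4.2, 1.0, 6.1]
width: 0.0523
grasp_force: 12.3
```

Request:
send_rows(series=[[[0, 0, 0, 0, -0.5, -0.3, 51], [0, 0, 0, 0, -0.5, -0.3, 50], [0, 0, 0, 0, -0.5, -0.3, 49], [0, 0, 0, 0, -0.5, -0.3, 48], [0, 0, 0, 0, 0, 0, 48]]])

```text
t: 12.75
eef_pos: [0.6151, 0.0694, 0.0359]
orientation: [-180.0, 0.0, 85.0]
contact_force: [-5.8, 1.0, 4.8]
width: 0.0482
grasp_force: 12.3
```

Request:
send_rows(series=[[[0, 0, 0, 0, -0.5, -0.2, 47], [0, 0, 0, 0, -0.5, -0.2, 46], [0, 0, 0, 0, -0.5, -0.2, 45], [0, 0, 0, 0, -0.5, 0, 44], [0, 0, 0, 0, 0, 0, 44]]])

```text
t: 13.17
eef_pos: [0.6131, 0.0696, 0.0365]
orientation: [-180.0, -0.0, 85.0]
contact_force: [-4.8, 1.0, 5.7]
width: 0.044
grasp_force: 12.5
```

Request:
send_rows(series=[[[0, 0, 0, 0, -0.5, -0.2, 43], [0, 0, 0, 0, -0.5, -0.2, 42], [0, 0, 0, 0, 0, 0, 40], [0, 0, 0, 0, 0, 0, 38], [0, 0, 0, 0, 0, 0, 38]]], squeeze=50)

```text
t: 13.58
eef_pos: [0.611, 0.0698, 0.0372]
orientation: [-179.8, 0.0, 85.0]
contact_force: [-10.1, 1.0, 10.1]
width: 0.0398
grasp_force: 48.9
```

Request:
send_rows(series=[[[0, 0, 0, 0, 0, 0, 36], [0, 0, 0, 0, 0, 0, 36], [0, 0, 0, 0, 0, 0, 36], [0, 0, 0, 0, 0, 0, 36], [0, 0, 0, 0, 0, 0, 36]]])

```text
t: 14.0
eef_pos: [0.6109, 0.0698, 0.0372]
orientation: [-179.8, 0.0, 85.0]
contact_force: [-10.4, 0.5, 9.4]
width: 0.0395
grasp_force: 48.9
```

```bash
python3 - <<'E'
from h import *
im=imaging.snapshot("top"); print(im[228,320:334].tolist()); print(im[230,320:334].tolist())
E
```

```text
[[64, 71, 58], [63, 62, 49], [80, 51, 29], [95, 61, 36], [76, 65, 42], [153, 132, 84], [153, 132, 84], [155, 133, 84], [153, 131, 83], [153, 131, 83], [153, 134, 92], [153, 147, 130], [152, 157, 159], [153, 155, 157]]
[[66, 73, 60], [62, 63, 49], [80, 49, 28], [94, 58, 32], [53, 44, 28], [120, 102, 64], [117, 99, 62], [110, 94, 59], [125, 107, 66], [125, 107, 67], [121, 106, 75], [121, 119, 114], [122, 125, 128], [121, 124, 128]]
```

The lever is fully closed (opening 39.5 mm against a 42 mm stack, steady 49 N grip) and the edge hasn't moved, so I'm handing in.

```bash
python3 -c "
from workcell import ctrl
print(ctrl.hand_in())"
```

```text
the job is handed in; nothing more can be done
None
```

I set the stop's edge on the pencil line to within about 1 mm by camera, squeezed the cam lever closed, and handed the job in at 14 s with leg and lever still pinched at about 49 N; no verdict came back.

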